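Slide the radio receiver into its bay and switch it on

TASK

Push the white radio receiver across the grey equipment shelf and down the lane between the two blue guide rails until it sits square against the black rubber stop at the far end; neither the receiver nor the robot may touch either rail, and the receiver is only pushed, never lifted or tipped. Then press the green button beside the lane right down to switch it on, and let it go, with the receiver left home. Do not press the green button earlier, never press the red one, and leave everything else on the desk where it is.

Things in the scene. Friction and masses are not known exactly. Their poses are not given: they have to be found in the camera images.
- receiver: Loose white plastic box, 100 mm long (x), 120 wide (y), 44 high, 0.33 to 0.61 kg. Origin: centre of underside; z up, x to the far face, which goes to the stop. Near face (x = -50) flat, with blue window and red badge; two black stub antennas, 50 mm high, on top at x = +38, y = +-45. Starts on the shelf before the lane's mouth, up to 25 mm off the lane's centre line and 0.2 rad askew.
- tray: Fixed grey shelf plate lying on the desk, 6 mm thick, x = -165 to +185, y = -170 to +170 mm; yaw up to 0.22 rad. Its x axis is the lane's centre line and the direction of the push, away from the robot; z up. Origin at desk height, 5 mm before the lane's mouth (mouth at x = -5). The unyielding black stop, 70 mm wide, top 36 mm above the desk, has its near face at x = +155.
- rail_left: Blue fixed guide rail left of the lane (+y), 160 mm long, 10 thick, 20 high (top 26 mm above the desk). Origin: centre of its underside, at x = +75, y = +78 mm of the shelf; inner face at y = +73. The lane is 146 mm wide: 13 mm clear on each side of a centred receiver.
- rail_right: The blue guide rail right of the lane (-y side), same as the left one, mirrored: origin at x = +75, y = -78 mm of the shelf, inner face at y = -73 mm.
- home (a point): The point where the receiver's origin is when it is home: on the lane's centre line, on the shelf's upper face, 50 mm before the stop (x = +105 mm of the shelf); axes as the shelf's.
- power (a joint): The green spring push button's travel in m: 0 up, 0.006 fully down (takes about 5 N); it springs back.
- power_top (a point): Centre of the top face of the green button (32 mm across), which faces up from a black housing on the shelf, 130 mm to the left or right of the lane's centre line, 55 to 95 mm past the mouth; the red one is on the other side.
- mute (a joint): The red spring push button's travel in m: 0 up, 0.006 fully down. Not to be pressed.
- mute_top (a point): Centre of the top face of the red button, same form as the green one.
- phone: Black phone lying flat, 150 x 72 x 9 mm, origin at the centre of its underside. Bystander.
- driver: Screwdriver lying on the desk. Bystander.
- mug: Blue mug, 80 mm across, 90 mm high, origin at the centre of its underside. Bystander.
- vocal_mic: Handheld microphone, 190 mm long, 52 mm high, lying in a small black cradle; origin under the cradle. Bystander.
- stand_mic: Microphone on a round-footed desk stand, 110 mm across, 245 mm high, origin at the centre of its foot. Bystander.
Mind the look-alikes: they are no part of the job. What is shaped like the receiver but yellow is not meant.

How it is judged (in metres and radians):
On the way, in this order (a step that is already met when the one before it is completed fails the run):
1. the receiver is home against the stop, square, at rest (x of receiver in the frame of home between -0.005 and 0.005 m and angle between the x axis of receiver and the x axis of tray, either way round below 0.07 rad and y of receiver in the frame of home between -0.014 and 0.014 m and linear speed of receiver below 0.01 m/s), for 0.2 s.
2. the green button is pressed down with the receiver home (x of receiver in the frame of home between -0.005 and 0.005 m and angle between the x axis of receiver and the x axis of tray, either way round below 0.07 rad and y of receiver in the frame of home between -0.014 and 0.014 m and value of joint power above 0.0045 m), for 0.05 s.
At the end, for the whole second after the job is handed in: The receiver stands flat on the shelf, at rest, within 5 mm of the stop and 4 degrees of square, between the rails; the green button has been pressed at least 4.5 mm down after that and is up again (all of step 1 and height (world z) of receiver below 0.012 m and angle between receiver's own z axis and vertical below 0.05 rad and value of joint each of power, mute below 0.002 m); the robot touches nothing.
It fails at once if a guide rail is touched (contact force between any of rail_left, rail_right and anything else above 0.3 N).
It fails at once if the receiver is lifted (over 10 mm) or tipped (height (world z) of receiver above 0.016 m or angle between receiver's own z axis and vertical above 0.15 rad).
It fails at once if the green button is pressed before the receiver is home (value of joint power above 0.003 m and x of receiver in the frame of home below -0.008 m).
It fails at once if the red button is pressed (value of joint mute above 0.003 m).
It fails at once if a bystander is moved (over 25 mm) or knocked over (distance of any of phone, driver, mug, vocal_mic, stand_mic from where it was at the start of the episode above 0.025 m or angle between any of mug, stand_mic's own z axis and vertical above 0.4 rad).
It also fails if it takes over 72 s, if anything falls off the work surface, if the arm or the gripper's body presses on something with over 40 N, if the wrist force passes 120 N, or if a joint passes its speed limit or range.

ROBOT

A 6-joint arm with a two-finger parallel gripper is mounted at the origin on the work surface. World frame = base frame: x ahead of the robot, y to its left, z up, the work surface at z = 0. Lengths are in mm, angles in rad, forces in N, time in s.
With the tool pointing down it reaches from about 275 to 975 mm from the base axis. Payload 8.4 kg.
Tool frame: the origin (TCP) lies midway between the tips of the shut fingers; the grasp point (between the pads) lies 19 mm behind it; z points along the fingers, y is the line along which they close (so a half turn about z gives the same grasp; the last joint's range is limited). The gripper opens to 92 mm and grips with 3 to 60 N. Pads are 20 mm wide; open, the fingers measure 128 mm over their backs; the gripper's body (75 mm by 189 mm) begins 69 mm behind the grasp point.
Start: joints at [1.13, 0.353, 1.633, -0, 1.155, -0.002], TCP at [265.532, 565.792, 214.583] pointing down, gripper open.
Joint ranges: [-2.63, 2.63], [-0.92, 2.1], [0.06, 2.66], [-1.3, 4.44], [0, 2.69], [-3.02, 3.02]. Speed limits (rad/s): [2.22, 2.22, 2.79, 3.14, 3.14, 3.14].

INTERFACE

Orientations are given as a rotation vector (axis times angle).
In Python, from cell import sense, camera, close_job gives the robot as it stands. The module is installed in compiled form; this text tells all that it offers.
- The arm moves only by the shell command python3 -m inch 'ROWS' [OPENING] [FORCE]. ROWS is JSON, a list of rows, each an object with "offset": the shift along the tool's x, y, z in m, a list of three; "angular": the turn, a rotation vector about the tool's x, y, z in degrees, a list of three. In form: [{"offset": [x, y, z], "angular": [rx, ry, rz]}, ...]. A call has 1 to 8 rows; each row shifts and turns the commanded pose from where the row before left it, along the tool's axes as they then stand; what a row does not reach is not made up. A row lasts 1/12 s, in which the tool goes at most 41.7 mm and 7.16 degrees, less where a joint would pass 70% of its speed; a pose out of reach is approached as far as the arm can. A call is refused whole if a number of a shift passes 0.0417 or a number of a turn 7.16, either way. A call with a gripper value outside its range is refused whole. OPENING is the opening, from 0 (shut) to 1 (fully open), set as the call begins (- or left out, the last holds). The fingers move at their own pace and stop on an object; FORCE is the grip in N (left out, the last holds). Time passes only in rows, so rows that do not move let the fingers close. It gives the time, the measured TCP pose, the force, the opening and the grip force at its end, in the units of the state.
- sense(): the state, without advancing time (a new reading comes with each control period).
- camera(name): name is "side" or "top"; returns a dict with "frame" (420x560x3 uint8, red, green, blue), "range_z" (420x560 float32, mm along the optical axis (not along the pixel's ray), 0 where there is no reading), "fov_y" (degrees; the focal length in pixels is half the picture's height over the tangent of half this angle, whatever the lens; pixels are square), "cx", "cy" (the principal point, pixels), "R" (3x3) and "t" (3): a world point X has camera coordinates R X + t. Camera axes: x right, y down, z forward; pixel columns grow to the right and rows downward; lengths in mm; the calibration is good to about 2 mm. A picture is of the moment at which its call begins.
- close_job(): hands the job in; it is judged then, once.
The state is a dict: "time": time; "qpos": joint angles; "qd": joint speeds; "tau": joint torques, N m; "tcp_pos": TCP position; "ee_rot": TCP orientation; "ft_force": force on the tool from outside, world axes, zero at the start; "ft_torque": the same for the moment, N m; "gripper_width": finger opening in mm; "grasp_force": force on a finger pad.
Only numpy, scipy, OpenCV 4.12 (cv2) and the standard library are available. Lean on these libraries where they do the work, as an engineer would, in place of code of your own. Each camera call takes 0.05 s, during which the arm holds its last target. There are 200 camera calls.

## Working session

There is one attempt and no reset: what is moved stays moved. The work goes in short steps, Python scripts to look and compute and a shell command to move; the robot and the scene stay as the last step left them, time stands still between calls to the robot, and variables do not carry over. Pictures are saved under pics/ and viewed, at most 10 in all, crops included, and the job is handed in when it is done.

```bash
mkdir -p pics
python3 - <<'E'
from cell import sense,camera
import cv2,numpy as np
for n in("top","side"):
    c=camera(n); cv2.imwrite(f"pics/{n}0.png",c["frame"][:,:,::-1]); np.savez(f"{n}0.npz",**c)
    print(n,c["fov_y"],c["cx"],c["cy"],c["R"],c["t"],-np.array(c["R"]).T@c["t"])
s=sense();print(s)
E
```

```text
top 50.31080732324168 284.24998523313377 201.98540149516245 [[ 0.02322923 -0.99951179 -0.02089453]
 [-0.99594998 -0.02132054 -0.08734458]
 [ 0.08685645  0.02283885 -0.99595901]] [  10.43574192  459.82025612 1079.66520468] [ 363.93967204   -4.42405028 1115.68314038]
side 55.20609558299882 282.10952912069826 211.4684814825057 [[ 0.86281272 -0.50531758  0.01443454]
 [-0.26104258 -0.46981017 -0.84328831]
 [ 0.43290991  0.72383185 -0.53726759]] [-395.2216475   161.2717257  1037.71356541] [ -66.1354317  -875.07548102  699.23327381]
{'time': 0.1, 'qpos': array([ 1.12959575e+00,  3.53574428e-01,  1.63405432e+00, -3.49654541e-05,
        1.15517744e+00, -2.41952008e-03]), 'qd': array([ 1.99164964e-05, -9.97548150e-04, -1.71082965e-03, -4.69202804e-04,
       -1.04592025e-03, -3.64064546e-04]), 'tau': array([-1.20175580e-03, -5.94905591e+01, -3.34931839e+01,  6.99136849e-02,
        1.82617415e-02, -5.05886362e-05]), 'tcp_pos': array([265.35775668, 565.38911774, 213.94387328]), 'ee_rot': array([-6.83646788e-01, -3.06606370e+00,  1.87042806e-03]), 'ft_force': array([-0.49903691,  0.37518712, -0.61813416]), 'ft_torque': array([-0.07188714,  0.02442982, -0.0353384 ]), 'grasp_force': 0.0, 'gripper_width': 91.6495957020224}
```

View pics/top0.png

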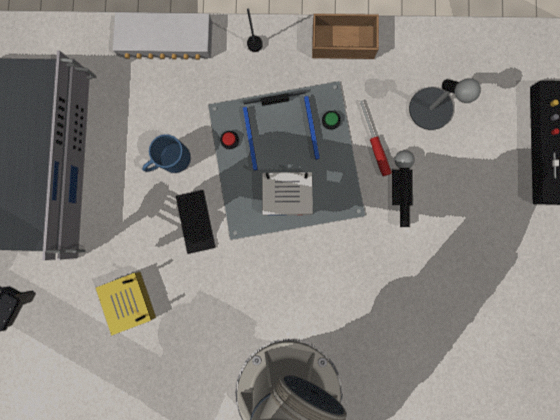

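View pics/side0.png

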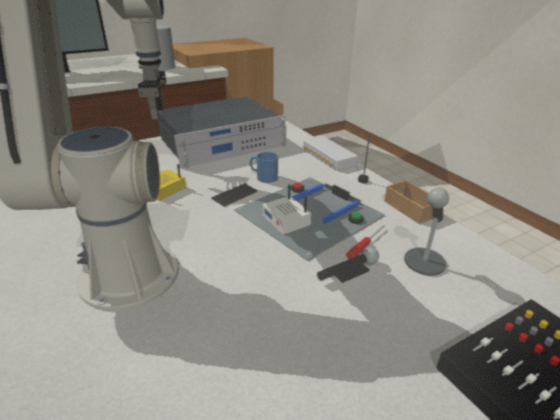

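The top view shows the receiver at about (288,192), the rails at (249,138) and (311,128), the stop at (275,100), the green button at (332,120) on the right and the red one at (229,139) on the left. The phone is at (195,222) and the yellow look-alike at (125,303). The side view agrees, with the arm well clear.

```bash
cat > h.py <<'E'
import numpy as np,cv2
from cell import camera,sense
def P(c,px,z):
    f=210/np.tan(np.radians(float(c["fov_y"])/2)); R=np.array(c["R"]);t=np.array(c["t"])
    px=np.atleast_2d(px).astype(float)
    d=np.c_[(px[:,0]-c["cx"])/f,(px[:,1]-c["cy"])/f,np.ones(len(px))]@R
    o=-R.T@t
    return o+d*((z-o[2])/d[:,2])[:,None]
def depthpts(c):
    v,u=np.mgrid[:420,:560]; f=210/np.tan(np.radians(float(c["fov_y"])/2))
    Z=np.array(c["range_z"],float);q=np.stack([(u-c["cx"])/f*Z,(v-c["cy"])/f*Z,Z],-1)
    return (q-np.array(c["t"]))@np.array(c["R"])
def hsv(c): return cv2.cvtColor(np.array(c["frame"]),cv2.COLOR_RGB2HSV)
def rect(c,m,z,box=None):
    m=m.astype(np.uint8)
    if box: k=np.zeros_like(m);k[box[1]:box[3],box[0]:box[2]]=1;m=m*k
    n,l,s,_=cv2.connectedComponentsWithStats(m,connectivity=8);i=1+s[1:,4].argmax()
    p=np.argwhere(l==i)[:,::-1]
    w=P(c,p,z)[:,:2].astype(np.float32)
    return cv2.minAreaRect(w),s[i],p
E
cat > m.py <<'E'
from h import *
import sys
def measure(c):
    H=hsv(c);h,s,v=H[...,0],H[...,1],H[...,2]; D=depthpts(c)
    blue=(h>105)&(h<130)&(s>120)&(v>60)
    out={}
    for n,m,z,b in(("L",blue,26,(235,85,270,180)),("R",blue,26,(295,85,325,170)),
        ("green",(h>45)&(h<90)&(s>90),None,(315,100,350,140)),("red",((h<8)|(h>172))&(s>120),None,(215,120,245,160)),
        ("tray",(h>85)&(h<115)&(s>20)&(s<110),6,(200,75,380,245))):
        zz=z
        if z is None:
            _,_,p=rect(c,m,30,b); zz=float(np.median(D[p[:,1],p[:,0],2]))
        r,st,p=rect(c,m,zz,b); out[n]=r
        print(n,np.round(r[0],1),np.round(r[1],1),round(r[2],1),"z",round(zz,1),"depth z",np.round(np.percentile(D[p[:,1],p[:,0],2],[10,50,90]),1),st)
    m=(np.abs(D[...,2]-50)<8)&(s<50)&(v>110)
    r,st,p=rect(c,m,50,(240,140,340,230));out["rx"]=r
    print("rx",np.round(r[0],1),np.round(r[1],1),round(r[2],1),st,np.median(D[p[:,1],p[:,0],2]))
    return out
if __name__=="__main__":
    measure(dict(np.load("top0.npz")))
E
python3 m.py; python3 -c "
import cv2;a=cv2.imread('pics/top0.png')[75:245,200:380];cv2.imwrite('pics/crop0.png',cv2.resize(a,None,fx=3.5,fy=3.5,interpolation=2)[:595,:])"
```

```text
L [617.1 110.2] [160.    9.9] 11.1 z 26 depth z [24.3 27.4 29.9] [243 107  14  63 254]
R [647.5 -42.1] [159.9  11.3] 11.2 z 26 depth z [17.2 26.5 29.6] [304  96  15  63 285]
green [668.9 -90.4] [33.6 33.6] 45.2 z 28.1 depth z [19.4 28.1 30.8] [323 112  16  15 155]
red [613.9 162.5] [33.  32.3] 1.9 z 27.8 depth z [20.4 27.8 31.1] [222 132  14  14 157]
tray [682.9 127.2] [41.6 12.7] 1.7 z 6 depth z [ 4.9  7.6 22.5] [242 106   6  17  23]
rx [479.   12.9] [101.1 117.4] 1.6 [ 263  172   50   43 1835] 51.2692465631459
```

View pics/crop0.png

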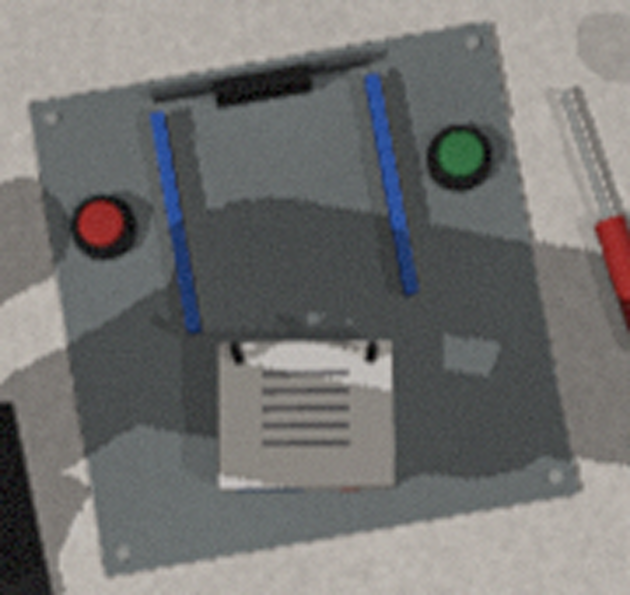

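```bash
python3 -m inch '[{"offset":[0,0,0],"angular":[0,0,-6.2]},{"offset":[0,0,0],"angular":[0,0,-6.2]},{"offset":[0,0,0],"angular":[0,0,-6.2]},{"offset":[0,0,0],"angular":[0,0,-6.2]},{"offset":[0,0,0],"angular":[0,0,-6.2]},{"offset":[0,0,0],"angular":[0,0,0]}]' 0 20
python3 -m inch '[{"offset":[-0.011,-0.039,0],"angular":[0,0,0]},{"offset":[-0.011,-0.039,0],"angular":[0,0,0]},{"offset":[-0.011,-0.039,0],"angular":[0,0,0]},{"offset":[-0.011,-0.039,0],"angular":[0,0,0]},{"offset":[-0.011,-0.039,0],"angular":[0,0,0]},{"offset":[-0.011,-0.039,0],"angular":[0,0,0]}]'
cat > st.py <<'E'
from h import *
from scipy.spatial.transform import Rotation as Ro
s=sense();R=Ro.from_rotvec(s["ee_rot"]).as_matrix()
a=np.radians(11.2);c=np.array([632.3,34.05]);u=np.array([np.cos(a),np.sin(a)]);v=np.array([-u[1],u[0]])
d=s["tcp_pos"][:2]-c
print("t",round(s["time"],2),"tcp",s["tcp_pos"].round(1),"lane",round(d@u+75,1),round(d@v,1),"tool -x yaw",round(np.degrees(np.arctan2(-R[1,0],-R[0,0])),2),"tilt",R[2].round(3),"F",s["ft_force"].round(1),"w",round(s["gripper_width"],1),"q",s["qpos"].round(2))
E
python3 st.py
```

```text
time: 0.6
tcp_pos: [265.4, 565.5, 214.2]
ee_rot: [0.168, -3.137, 0.001]
ft_force: [0.7, 0.3, -0.2]
gripper_width: 53.8
grasp_force: 0.0
time: 1.1
tcp_pos: [355.2, 337.9, 214.5]
ee_rot: [0.155, -3.138, 0.0]
ft_force: [0.1, 0.1, 1.0]
gripper_width: 14.0
grasp_force: 0.0
t 1.1 tcp [355.2 337.9 214.5] lane -137.8 351.9 tool -x yaw 5.65 tilt [ 0. -0. -1.] F [0.1 0.1 1. ] w 14.0 q [ 0.76  0.14  1.91 -0.    1.09 -0.91]
```

```bash
python3 -m inch '[{"offset":[-0.0107,-0.0385,0],"angular":[0,0,0]},{"offset":[-0.0107,-0.0385,0],"angular":[0,0,0]},{"offset":[-0.0107,-0.0385,0],"angular":[0,0,0]},{"offset":[-0.0107,-0.0385,0],"angular":[0,0,0]},{"offset":[-0.0107,-0.0385,0],"angular":[0,0,0]},{"offset":[-0.0107,-0.0385,0],"angular":[0,0,0]},{"offset":[0,0,0],"angular":[0,0,0]}]' >/dev/null
python3 -m inch '[{"offset":[0,0,0.035],"angular":[0,0,0]},{"offset":[0,0,0.035],"angular":[0,0,0]},{"offset":[0,0,0.035],"angular":[0,0,0]},{"offset":[0,0,0.035],"angular":[0,0,0]},{"offset":[0,0,0.03],"angular":[0,0,0]},{"offset":[0,0,0.016],"angular":[0,0,0]},{"offset":[0,0,0],"angular":[0,0,0]}]' >/dev/null
python3 st.py
python3 - <<'E'
from h import *
c=camera("top");cv2.imwrite("pics/t1.png",cv2.resize(c["frame"][75:245,200:380,::-1],None,fx=3.5,fy=3.5))
np.savez("t1.npz",**c)
E
```

```text
t 2.27 tcp [439.8 116.   25.5] lane -97.9 117.8 tool -x yaw 5.67 tilt [ 0.006 -0.001 -1.   ] F [-0.6 -0.5  0.6] w 0.3 q [ 0.25  0.39  2.13  0.    0.63 -1.42]
```

View pics/t1.png

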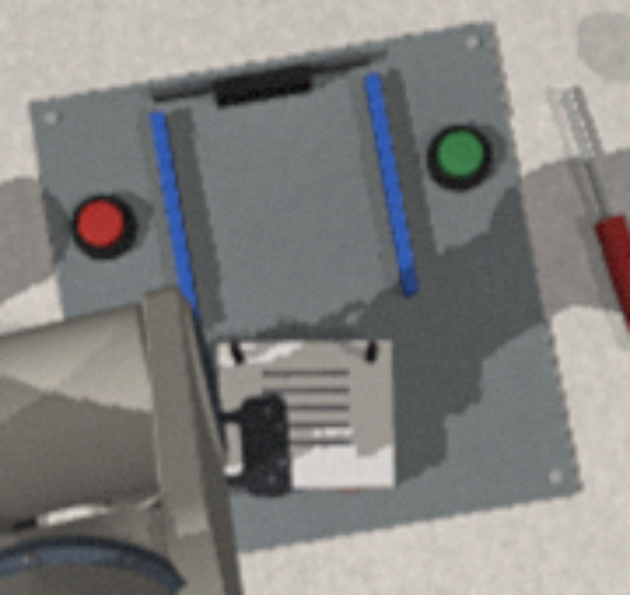

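The arm is at the receiver's left, near-end corner. The dark gripper body at (265,445) in the crop is above the box and not touching it.

```bash
python3 -m inch '[{"offset":[0,-0.01,0],"angular":[0,0,0]},{"offset":[0,-0.01,0],"angular":[0,0,0]},{"offset":[0,-0.004,0],"angular":[0,0,0]},{"offset":[0,-0.002,0],"angular":[0,0,0]},{"offset":[0,-0.002,0],"angular":[0,0,0]},{"offset":[0,0,0],"angular":[0,0,0]}]'
python3 st.py
python3 -m inch '[{"offset":[0,-0.002,0],"angular":[0,0,0]},{"offset":[0,-0.002,0],"angular":[0,0,0]},{"offset":[0,-0.002,0],"angular":[0,0,0]},{"offset":[0,-0.002,0],"angular":[0,0,0]},{"offset":[0,0,0],"angular":[0,0,0]}]'
python3 - <<'E'
from h import *
c=camera("top");cv2.imwrite("pics/t2.png",c["frame"][:,:,::-1])
D=depthpts(c);H=hsv(c)
# far edge, right edge and near edge of top (visible parts)
m=((np.abs(D[...,2]-50)<8)&(H[...,1]<50)&(H[...,2]>110)).astype(np.uint8)
def edge(m,c,cols,last):
    p=[(x,(np.flatnonzero(m[150:235,x])[-1 if last else 0]+150)) for x in cols]
    w=P(c,np.array(p)+[0,.5 if last else -.5],50)[:,:2]; k=np.polyfit(w[:,1],w[:,0],1); return np.degrees(-np.arctan(k[0])),w.mean(0),w
for f in ("t1",None):
    cc=dict(np.load("t1.npz")) if f else c
    DD=depthpts(cc);HH=hsv(cc);mm=((np.abs(DD[...,2]-50)<8)&(HH[...,1]<50)&(HH[...,2]>110)).astype(np.uint8)
    for last,cols in((1,range(287,308)),):
        e=edge(mm,cc,cols,last);print(f,"near edge yaw",round(e[0],2),e[1].round(1))
    q=[(np.flatnonzero(mm[y,240:340])[-1]+240.5,y) for y in range(180,208)]
    w=P(cc,q,50)[:,:2];k=np.polyfit(w[:,0],w[:,1],1);print("right edge yaw",np.degrees(np.arctan(k[0])).round(2),w.mean(0).round(1))
E
```

```text
time: 2.82
tcp_pos: [445.9, 88.3, 29.2]
ee_rot: [-0.159, 3.136, 0.0]
ft_force: [0.1, -0.2, 0.4]
gripper_width: 0.8
grasp_force: 0.0
t 2.82 tcp [445.9  88.3  29.2] lane -97.3 89.4 tool -x yaw 5.8 tilt [-0.001  0.    -1.   ] F [ 0.1 -0.2  0.4] w 0.8 q [ 0.19  0.38  2.13  0.    0.63 -1.48]
time: 3.23
tcp_pos: [446.1, 80.5, 28.5]
ee_rot: [0.161, -3.137, 0.0]
ft_force: [-0.3, 1.2, 0.6]
gripper_width: 0.2
grasp_force: 0.7
t1 near edge yaw 1.26 [430. -11.]
right edge yaw 3.9 [478.7 -46. ]
None near edge yaw -60.97 [473.1 -10.1]
right edge yaw 4.46 [478.9 -52.5]
```

```bash
python3 -m inch '[{"offset":[0,0.02,0],"angular":[0,0,0]},{"offset":[0,0.03,0],"angular":[0,0,0]},{"offset":[0,0.03,-0.03],"angular":[0,0,0]},{"offset":[0,0.03,-0.04],"angular":[0,0,0]},{"offset":[0.03,0.03,-0.04],"angular":[0,0,0]},{"offset":[0.03,0.01,0],"angular":[0,0,0]},{"offset":[0,0,0],"angular":[0,0,0]}]' >/dev/null
python3 st.py
cat > rx.py <<'E'
from h import *
import sys
def rx(c):
    D=depthpts(c);H=hsv(c);s,v=H[...,1],H[...,2]
    m=(np.abs(D[...,2]-50)<7)&(s<60)&(v>90)
    m=cv2.morphologyEx(m.astype(np.uint8),cv2.MORPH_CLOSE,np.ones((5,5)))
    r,st,p=rect(c,m,50,(235,90,345,230))
    b=cv2.boxPoints(r);ang=(r[2]+45)%90-45
    a=np.radians(11.2);u=np.array([np.cos(a),np.sin(a)]);w=np.array([-u[1],u[0]])
    d=np.array(r[0])-[632.3,34.05]
    print("rx world",np.round(r[0],1),"size",np.round(r[1],1),"yaw",round(ang,1),"| lane x,y",round(d@u+75,1),round(d@w,1),"rel yaw",round(ang-11.2,1),"npx",st[4])
if __name__=="__main__":
    for f in sys.argv[1:]:
        rx(camera("top") if f=="now" else dict(np.load(f)))
E
python3 rx.py top0.npz t1.npz now now
```

```text
t 3.87 tcp [377.6 211.5 120.8] lane -140.4 223.5 tool -x yaw 5.98 tilt [ 0.  0. -1.] F [-0.1 -0.4 -0.7] w 0.5 q [ 0.51  0.18  2.12  0.    0.84 -1.17]
rx world [480.1  14.1] size [ 98.9 120.2] yaw 1.3 | lane x,y -78.2 10.0 rel yaw -9.9 npx 2086
rx world [480.   14.2] size [ 98.9 120.3] yaw 1.1 | lane x,y -78.2 10.1 rel yaw -10.1 npx 1657
rx world [481.8   7.9] size [101.4 120. ] yaw 4.3 | lane x,y -77.7 3.6 rel yaw -6.9 npx 2095
rx world [481.8   7.9] size [101.3 120. ] yaw 4.2 | lane x,y -77.8 3.6 rel yaw -7.0 npx 2087
```

```bash
python3 -m inch '[{"offset":[0,0,0],"angular":[0,0,-5.2]},{"offset":[0.0041,-0.0369,0],"angular":[0,0,0]},{"offset":[0.0041,-0.0369,0],"angular":[0,0,0]},{"offset":[0.0041,-0.0369,0],"angular":[0,0,0]},{"offset":[0.0041,-0.0369,0],"angular":[0,0,0]},{"offset":[0.0041,-0.0369,0],"angular":[0,0,0]},{"offset":[0.0041,-0.0369,0],"angular":[0,0,0]},{"offset":[0,0,0],"angular":[0,0,0]}]' 0.65 20 >/dev/null
python3 st.py
python3 -m inch '[{"offset":[0,0,0.03],"angular":[0,0,0]},{"offset":[0,0,0.03],"angular":[0,0,0]},{"offset":[0,0,0.025],"angular":[0,0,0]},{"offset":[0,0,0.014],"angular":[0,0,0]},{"offset":[0,0,0],"angular":[0,0,0]},{"offset":[0,0,0],"angular":[0,0,0]}]' >/dev/null
python3 st.py; python3 rx.py now
```

```text
t 4.63 tcp [400.5 -17.3 119.7] lane -162.4 -5.3 tool -x yaw 10.77 tilt [-0.    -0.002 -1.   ] F [-0.8 -0.1 -0.9] w 51.7 q [-0.05  0.14  2.18 -0.    0.83 -1.8 ]
t 5.13 tcp [399.1 -11.7  20.2] lane -162.6 0.4 tool -x yaw 11.03 tilt [ 0.002  0.    -1.   ] F [0.1 0.5 0.5] w 59.8 q [-0.03  0.34  2.25 -0.    0.56 -1.8 ]
rx world [506.5   9.9] size [ 55.6 120.2] yaw 1.2 | lane x,y -53.1 0.7 rel yaw -10.0 npx 1044
```

```bash
python3 -m inch '[{"offset":[-0.006,0,0],"angular":[0,0,0]},{"offset":[-0.006,0,0],"angular":[0,0,0]},{"offset":[-0.004,0,0],"angular":[0,0,0]},{"offset":[-0.004,0,0],"angular":[0,0,0]},{"offset":[-0.004,0,0],"angular":[0,0,0]},{"offset":[-0.004,0,0],"angular":[0,0,0]},{"offset":[-0.004,0,0],"angular":[0,0,0]},{"offset":[-0.004,0,0],"angular":[0,0,0]}]' >/dev/null
python3 st.py
python3 - <<'E'
from h import *
from rx import rx
c=camera("top");rx(c);cv2.imwrite("pics/t3.png",cv2.resize(c["frame"][75:245,200:380,::-1],None,fx=3.5,fy=3.5))
E
```

```text
t 5.85 tcp [434.9  -4.4  20.9] lane -126.1 0.6 tool -x yaw 11.06 tilt [ 0.  0. -1.] F [-1.3 -1.4  1. ] w 60.1 q [-0.01  0.37  2.17 -0.    0.59 -1.78]
rx world [541.7   9.4] size [19.5 93.9] yaw 1.1 | lane x,y -18.7 -6.6 rel yaw -10.1 npx 200
```

View pics/t3.png

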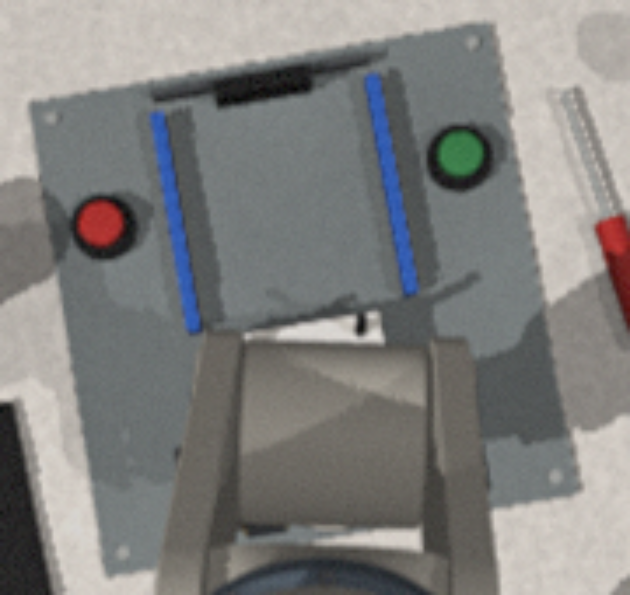

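The receiver has turned. Its visible far edge runs from (245,330) to (380,312) in the crop, which is parallel to the lane's mouth, and its right far corner is inside the right rail. I'll put numbers on that edge before pushing on.

```bash
cat > fe.py <<'E'
from h import *
def fe(c):
    D=depthpts(c);H=hsv(c);a=np.radians(11.2);u=np.array([np.cos(a),np.sin(a)]);w=np.array([-u[1],u[0]])
    L=(D[...,:2]-[632.3,34.05]); lx,ly=L@u+75,L@w
    m=(np.abs(D[...,2]-50)<9)&(H[...,1]<60)&(H[...,2]>130)&(lx>-80)&(lx<175)&(np.abs(ly)<72)
    m=m.astype(np.uint8);q=[];
    n,l,s,_=cv2.connectedComponentsWithStats(m);m=(l==1+s[1:,4].argmax())
    cols=np.flatnonzero(m.any(0))
    q=np.array([(x,m[:,x].argmax()-.5) for x in cols])
    W=P(c,q,50)[:,:2]-[632.3,34.05];X,Y=W@u+75,W@w
    for _ in range(3):
        k=np.polyfit(Y,X,1);r=np.abs(X-np.polyval(k,Y));g=r<max(1.5,np.median(r)*2);X,Y=X[g],Y[g]
    pr=np.argwhere(m)[:,::-1];W=P(c,pr,50)[:,:2]-[632.3,34.05]
    print("far edge x at y=0:",k[1].round(1),"rel yaw",np.degrees(-np.arctan(k[0])).round(1),"y range seen",(W@w).min().round(1),(W@w).max().round(1),len(X))
if __name__=="__main__": fe(camera("top"))
E
python3 fe.py
```

```text
far edge x at y=0: -15.2 rel yaw 0.3 y range seen -50.5 41.3 28
```

The right edge is at y ≈ -50, so the receiver sits about 9 mm left of the centre line, though square. I'll nudge it right at its middle before it enters the lane.

```bash
python3 -m inch '[{"offset":[0.02,0,0],"angular":[0,0,0]},{"offset":[0.01,0,-0.03],"angular":[0,0,0]},{"offset":[0,0,-0.035],"angular":[0,0,0]},{"offset":[0,0,-0.035],"angular":[0,0,0]},{"offset":[-0.02,0.036,0],"angular":[0,0,0]},{"offset":[-0.03,0.036,0],"angular":[0,0,0]},{"offset":[-0.036,0.036,0],"angular":[0,0,0]},{"offset":[0,0,0],"angular":[0,0,0]}]' 0 20 >/dev/null
python3 -m inch '[{"offset":[0,0,0],"angular":[0,0,0]},{"offset":[0,0,0],"angular":[0,0,0]},{"offset":[0,0,0],"angular":[0,0,0]}]' >/dev/null
python3 st.py; python3 rx.py now; python3 fe.py
```

```text
t 6.87 tcp [460.5  99.4 120.6] lane -80.8 97.4 tool -x yaw 11.04 tilt [ 0.001 -0.    -1.   ] F [-0.5 -0.8  0.5] w 0.8 q [ 0.21  0.24  2.04 -0.    0.86 -1.55]
rx world [495.2   5.2] size [100.5  99.6] yaw 10.7 | lane x,y -65.1 -1.7 rel yaw -0.5 npx 1083
far edge x at y=0: -12.4 rel yaw -26.7 y range seen -51.0 -0.3 18
```

```bash
python3 -m inch '[{"offset":[-0.016,0.011,0],"angular":[0,0,0]},{"offset":[0,0,0.03],"angular":[0,0,0]},{"offset":[0,0,0.03],"angular":[0,0,0]},{"offset":[0,0,0.02],"angular":[0,0,0]},{"offset":[0,0,0.012],"angular":[0,0,0]},{"offset":[0,0,0],"angular":[0,0,0]},{"offset":[0,0,0],"angular":[0,0,0]}]' >/dev/null
python3 st.py
```

```text
t 7.55 tcp [474.4 113.2  28.7] lane -64.5 108.3 tool -x yaw 11.01 tilt [ 0.002 -0.    -1.   ] F [-0.3  0.1  0.5] w 0.2 q [ 0.23  0.42  2.06 -0.    0.67 -1.53]
```

Now a 32.5 mm move right, at 2 mm per row once near contact.

```bash
python3 -m inch '[{"offset":[0,-0.008,0],"angular":[0,0,0]},{"offset":[0,-0.008,0],"angular":[0,0,0]},{"offset":[0,-0.004,0],"angular":[0,0,0]},{"offset":[0,-0.003,0],"angular":[0,0,0]},{"offset":[0,-0.003,0],"angular":[0,0,0]},{"offset":[0,-0.002,0],"angular":[0,0,0]},{"offset":[0,-0.002,0],"angular":[0,0,0]},{"offset":[0,-0.002,0],"angular":[0,0,0]}]' >/dev/null
python3 st.py
python3 -m inch '[{"offset":[0,0.02,0],"angular":[0,0,0]},{"offset":[0,0.02,0],"angular":[0,0,0]},{"offset":[0.02,0.02,-0.02],"angular":[0,0,0]},{"offset":[0.03,0.01,-0.035],"angular":[0,0,0]},{"offset":[0.035,0,-0.035],"angular":[0,0,0]},{"offset":[0.02,0,0],"angular":[0,0,0]},{"offset":[0,0,0],"angular":[0,0,0]},{"offset":[0,0,0],"angular":[0,0,0]}]' 0.65 20 >/dev/null
python3 st.py;python3 rx.py now
```

```text
t 8.22 tcp [481.4  82.6  29.2] lane -63.6 77.0 tool -x yaw 11.06 tilt [-0.001  0.    -1.   ] F [-0.3  3.4  3.1] w 0.5 q [ 0.17  0.42  2.06  0.    0.66 -1.6 ]
t 8.88 tcp [373.6 131.6 109.6] lane -159.8 145.9 tool -x yaw 11.11 tilt [-0.001 -0.    -1.   ] F [0.1 0.9 0.4] w 51.5 q [ 0.34  0.15  2.2  -0.    0.8  -1.43]
rx world [494.    8.5] size [101.5 119.8] yaw 11.0 | lane x,y -65.6 1.8 rel yaw -0.2 npx 2085
```

```bash
python3 -m inch '[{"offset":[-0.002,-0.036,0],"angular":[0,0,0]},{"offset":[-0.002,-0.036,0],"angular":[0,0,0]},{"offset":[-0.002,-0.036,0],"angular":[0,0,0]},{"offset":[-0.002,-0.036,0],"angular":[0,0,0]},{"offset":[0,0,0.03],"angular":[0,0,0]},{"offset":[0,0,0.03],"angular":[0,0,0]},{"offset":[0,0,0.03],"angular":[0,0,0]},{"offset":[0,0,0],"angular":[0,0,0]}]' >/dev/null
python3 -m inch '[{"offset":[0,0,0],"angular":[0,0,0]}]' >/dev/null; python3 st.py
```

```text
t 9.68 tcp [408.4  -8.4  17.8] lane -152.9 1.8 tool -x yaw 11.03 tilt [ 0.005  0.001 -1.   ] F [0.4 0.5 0. ] w 59.7 q [-0.02  0.35  2.23 -0.    0.57 -1.79]
```

```bash
python3 -m inch '[{"offset":[-0.01,0,0],"angular":[0,0,0]},{"offset":[-0.01,0,0],"angular":[0,0,0]},{"offset":[-0.005,0,0],"angular":[0,0,0]},{"offset":[-0.005,0,0],"angular":[0,0,0]},{"offset":[-0.005,0,0],"angular":[0,0,0]},{"offset":[-0.005,0,0],"angular":[0,0,0]},{"offset":[-0.005,0,0],"angular":[0,0,0]},{"offset":[-0.005,0,0],"angular":[0,0,0]}]' >/dev/null
python3 st.py; python3 fe.py
python3 -m inch '[{"offset":[-0.005,0,0],"angular":[0,0,0]},{"offset":[-0.005,0,0],"angular":[0,0,0]},{"offset":[-0.005,0,0],"angular":[0,0,0]},{"offset":[-0.005,0,0],"angular":[0,0,0]},{"offset":[-0.005,0,0],"angular":[0,0,0]},{"offset":[-0.005,0,0],"angular":[0,0,0]},{"offset":[-0.005,0,0],"angular":[0,0,0]},{"offset":[-0.005,0,0],"angular":[0,0,0]}]' >/dev/null
python3 st.py; python3 fe.py
```

```text
t 10.35 tcp [458.5   1.6  19.5] lane -101.8 1.9 tool -x yaw 11.06 tilt [ 0.  0. -1.] F [-3.5 -0.5  1.8] w 59.8 q [ 0.    0.4   2.13 -0.    0.61 -1.76]
far edge x at y=0: 7.9 rel yaw -0.9 y range seen -39.0 -2.5 16
t 11.07 tcp [498.1   9.2  19.3] lane -61.5 1.7 tool -x yaw 11.06 tilt [-0.  0. -1.] F [-1.5 -0.5 -0.2] w 59.5 q [ 0.02  0.44  2.04  0.    0.65 -1.75]Traceback (most recent call last):
  File "fe.py", line 15, in <module>
    if __name__=="__main__": fe(camera("top"))
                             ~~^^^^^^^^^^^^^^^
  File "fe.py", line 7, in fe
    n,l,s,_=cv2.connectedComponentsWithStats(m);m=(l==1+s[1:,4].argmax())
                                                        ~~~~~~~~~~~~~~^^
ValueError: attempt to get argmax of an empty sequence
```

Run:
```python
from h import *
c=camera("side");cv2.imwrite("pics/s3.png",cv2.resize(c["frame"][150:270,220:400,::-1],None,fx=4,fy=4))
```

```text
(no output)
```

View pics/s3.png

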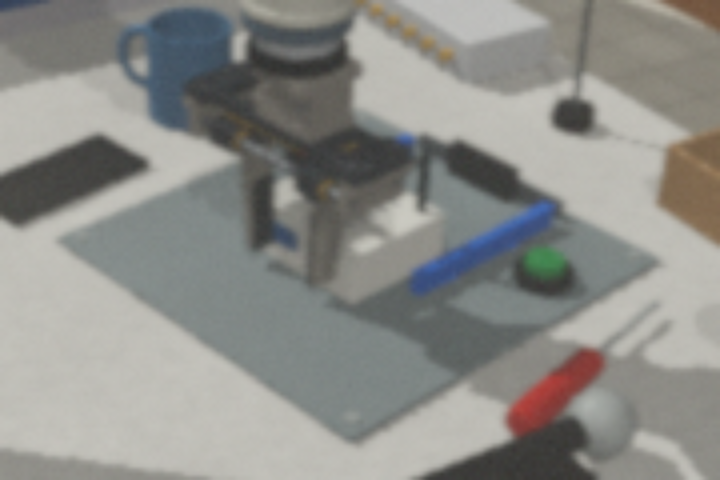

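The fingers are flat on the near face, at about (262,215) and (322,240). The receiver's far right corner at (440,240) is inside the near end of the right rail at (415,285). I'll measure its right wall in this view.

```bash
cat > sd.py <<'E'
from h import *
c=camera("side");D=depthpts(c);H=hsv(c);a=np.radians(11.2);u=np.array([np.cos(a),np.sin(a)]);w=np.array([-u[1],u[0]])
L=D[...,:2]-[632.3,34.05];X,Y=L@u+75,L@w
m=(H[...,1]<45)&(H[...,2]>110)&(D[...,2]>14)&(D[...,2]<44)&(Y<-45)&(Y>-73)&(X>-80)&(X<160)
m=cv2.erode(m.astype(np.uint8),np.ones((3,3)))>0
x,y=X[m],Y[m];k=np.polyfit(x,y,1);print("n",m.sum(),"x",np.percentile(x,[1,99]).round(1),"wall y",np.median(y).round(1),"yaw",np.degrees(np.arctan(k[0])).round(1))
E
python3 sd.py
```

```text
n 112 x [-51.7  41.9] wall y -58.5 yaw -0.7
```

```bash
python3 -m inch '[{"offset":[-0.006,0,0],"angular":[0,0,0]},{"offset":[-0.006,0,0],"angular":[0,0,0]},{"offset":[-0.006,0,0],"angular":[0,0,0]},{"offset":[-0.006,0,0],"angular":[0,0,0]},{"offset":[-0.006,0,0],"angular":[0,0,0]},{"offset":[-0.006,0,0],"angular":[0,0,0]},{"offset":[-0.006,0,0],"angular":[0,0,0]},{"offset":[-0.006,0,0],"angular":[0,0,0]}]' >/dev/null
python3 st.py; python3 sd.py
```

```text
t 11.88 tcp [545.2  18.4  19.3] lane -13.5 1.6 tool -x yaw 11.06 tilt [ 0. -0. -1.] F [-2.6 -1.1  1.5] w 59.4 q [ 0.03  0.5   1.94 -0.    0.7  -1.73]
n 107 x [-5.3 90. ] wall y -58.6 yaw -1.4
```

```bash
python3 -m inch '[{"offset":[-0.006,0,0],"angular":[0,0,0]},{"offset":[-0.006,0,0],"angular":[0,0,0]},{"offset":[-0.006,0,0],"angular":[0,0,0]},{"offset":[-0.006,0,0],"angular":[0,0,0]},{"offset":[-0.006,0,0],"angular":[0,0,0]},{"offset":[-0.006,0,0],"angular":[0,0,0]},{"offset":[-0.006,0,0],"angular":[0,0,0]},{"offset":[-0.006,0,0],"angular":[0,0,0]}]' >/dev/null
python3 st.py; python3 sd.py
python3 -m inch '[{"offset":[-0.003,0,0],"angular":[0,0,0]},{"offset":[-0.002,0,0],"angular":[0,0,0]},{"offset":[-0.001,0,0],"angular":[0,0,0]}]' 
python3 st.py
```

```text
t 12.6 tcp [592.4  27.7  19.3] lane 34.6 1.5 tool -x yaw 11.06 tilt [-0. -0. -1.] F [-1.5 -0.3 -1.2] w 59.7 q [ 0.04  0.55  1.84  0.    0.76 -1.72]
n 94 x [ 43.5 133.4] wall y -58.8 yaw -1.7
time: 12.9
tcp_pos: [597.7, 28.7, 19.4]
ee_rot: [0.303, -3.127, 0.0]
ft_force: [-3.1, -0.9, 2.5]
gripper_width: 59.8
grasp_force: 1.6
t 12.9 tcp [597.7  28.7  19.4] lane 40.0 1.5 tool -x yaw 11.06 tilt [ 0. -0. -1.] F [-3.1 -0.9  2.5] w 59.8 q [ 0.05  0.56  1.82 -0.    0.76 -1.72]
```

Next, 1 mm steps until the force rises.

```bash
python3 -m inch '[{"offset":[-0.001,0,0],"angular":[0,0,0]},{"offset":[-0.001,0,0],"angular":[0,0,0]},{"offset":[-0.001,0,0],"angular":[0,0,0]}]' >/dev/null; python3 st.py
python3 -m inch '[{"offset":[-0.001,0,0],"angular":[0,0,0]},{"offset":[0,0,0],"angular":[0,0,0]}]' >/dev/null; python3 st.py
python3 -m inch '[{"offset":[-0.001,0,0],"angular":[0,0,0]},{"offset":[0,0,0],"angular":[0,0,0]}]' >/dev/null; python3 st.py
```

```text
t 13.15 tcp [600.5  29.2  19.4] lane 42.9 1.5 tool -x yaw 11.06 tilt [ 0. -0. -1.] F [-2.7  0.8  1.4] w 59.4 q [ 0.05  0.56  1.82 -0.    0.77 -1.72]
t 13.32 tcp [601.9  29.5  19.4] lane 44.3 1.5 tool -x yaw 11.06 tilt [-0. -0. -1.] F [-1.4 -1.   1.2] w 59.9 q [ 0.05  0.56  1.82  0.    0.77 -1.72]
t 13.48 tcp [602.8  29.7  19.4] lane 45.2 1.5 tool -x yaw 11.06 tilt [-0. -0. -1.] F [-2.3  0.1  1.3] w 59.6 q [ 0.05  0.56  1.81  0.    0.77 -1.72]
```

```bash
python3 -m inch '[{"offset":[-0.001,0,0],"angular":[0,0,0]},{"offset":[0,0,0],"angular":[0,0,0]}]' >/dev/null; python3 st.py
python3 -m inch '[{"offset":[-0.001,0,0],"angular":[0,0,0]},{"offset":[0,0,0],"angular":[0,0,0]}]' >/dev/null; python3 st.py
```

```text
t 13.65 tcp [603.7  29.9  19.3] lane 46.2 1.5 tool -x yaw 11.06 tilt [-0.  0. -1.] F [-1.6 -0.9  0.1] w 59.8 q [ 0.05  0.56  1.81  0.    0.77 -1.72]
t 13.82 tcp [603.9  29.9  19.3] lane 46.3 1.4 tool -x yaw 11.06 tilt [ 0.002  0.    -1.   ] F [-4.7 -0.8  3.4] w 60.0 q [ 0.05  0.56  1.81 -0.    0.77 -1.72]
```

```bash
python3 -m inch '[{"offset":[-0.001,0,0],"angular":[0,0,0]},{"offset":[0,0,0],"angular":[0,0,0]},{"offset":[0,0,0],"angular":[0,0,0]}]' >/dev/null; python3 st.py
```

```text
t 14.07 tcp [603.8  29.9  19.2] lane 46.3 1.5 tool -x yaw 11.06 tilt [ 0.003  0.    -1.   ] F [-8.  -1.9  6.2] w 60.1 q [ 0.05  0.56  1.81 -0.    0.77 -1.72]
```

The TCP has stopped moving and the force has risen to 8 N, so the receiver is seated. I'll back off, rise and check.

```bash
python3 -m inch '[{"offset":[0.01,0,0],"angular":[0,0,0]},{"offset":[0.03,0,0],"angular":[0,0,0]},{"offset":[0.03,0,0],"angular":[0,0,0]},{"offset":[0.02,0,-0.02],"angular":[0,0,0]},{"offset":[0.02,0,-0.035],"angular":[0,0,0]},{"offset":[0.03,0,-0.035],"angular":[0,0,0]},{"offset":[0.035,0,-0.035],"angular":[0,0,0]},{"offset":[0.035,0,0],"angular":[0,0,0]}]' 0 20 >/dev/null
python3 -m inch '[{"offset":[0,-0.03,0],"angular":[0,0,0]},{"offset":[0,-0.035,0],"angular":[0,0,0]},{"offset":[0,-0.035,0],"angular":[0,0,0]},{"offset":[0,-0.03,0],"angular":[0,0,0]},{"offset":[0,0,0],"angular":[0,0,0]},{"offset":[0,0,0],"angular":[0,0,0]}]' >/dev/null
python3 st.py;python3 - <<'E'
from h import *
from rx import rx
from m import measure
c=camera("top");rx(c);measure(c);cv2.imwrite("pics/t5.png",cv2.resize(c["frame"][75:245,200:380,::-1],None,fx=3.5,fy=3.5))
E
```

```text
t 15.23 tcp [ 432.9 -137.2  135.5] lane -153.8 -129.3 tool -x yaw 10.89 tilt [-0.001 -0.001 -1.   ] F [-0.5  0.5  0.3] w 0.2 q [-0.31  0.19  2.06  0.    0.89 -2.07]
rx world [661.8  41.3] size [102.4 120.1] yaw 11.2 | lane x,y 105.4 1.4 rel yaw -0.0 npx 2017
L [617.1 110.1] [160.  10.] 11.2 z 26 depth z [23.9 26.9 29.9] [243 107  14  63 258]
R [647.5 -42.1] [159.9  11.3] 11.3 z 26 depth z [18.3 26.4 29.5] [304  96  16  63 289]
green [668.8 -91.7] [32.9 32.1] 0.9 z 28.1 depth z [20.  28.1 30.9] [325 112  14  14 154]
red [613.8 162.4] [32.9 32.3] 1.9 z 28.2 depth z [20.6 28.2 31.6] [222 132  14  14 156]
tray [ 521.  -131.3] [ 10.9 119.8] 68.8 z 6 depth z [494.7 514.5 526.5] [335 157  20  45 132]
rx [604.3  76.2] [ 4.9 26.7] 1.6 [257 140  12   3  22] 48.95552111345202
```

View pics/t5.png

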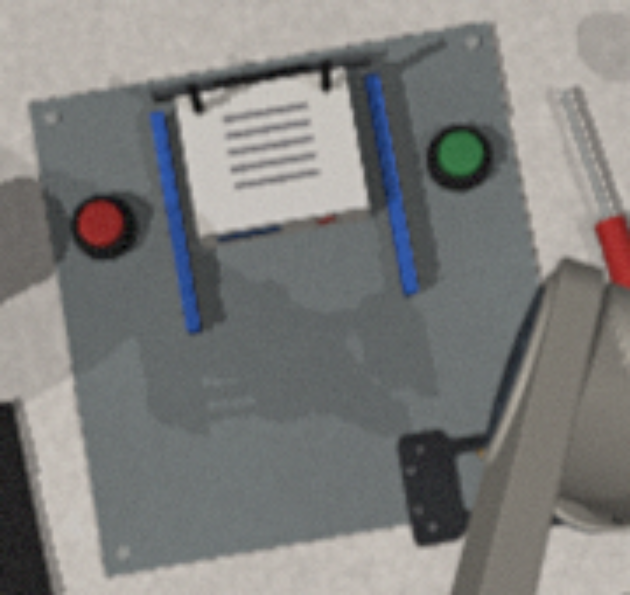

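The receiver is home: x +0.4 mm, y +1.4 mm, 0° off square, seen at (270,150) in the crop between the rails. Green is at lane (86.5, -130), top at z 28. I'll move above it.

```bash
python3 -m inch '[{"offset":[-0.0345,0,0],"angular":[0,0,0]},{"offset":[-0.0345,0,0],"angular":[0,0,0]},{"offset":[-0.0345,0,0],"angular":[0,0,0]},{"offset":[-0.0345,0,0],"angular":[0,0,0]},{"offset":[-0.0345,0,0],"angular":[0,0,0]},{"offset":[-0.0345,0,0],"angular":[0,0,0]},{"offset":[-0.0345,0,0],"angular":[0,0,0]},{"offset":[0,0,0],"angular":[0,0,0]}]' >/dev/null
python3 -m inch '[{"offset":[0,0,0.03],"angular":[0,0,0]},{"offset":[0,0,0.03],"angular":[0,0,0]},{"offset":[0,0,0.025],"angular":[0,0,0]},{"offset":[0,0,0.01],"angular":[0,0,0]},{"offset":[0,0,0],"angular":[0,0,0]},{"offset":[0,0,0],"angular":[0,0,0]}]' >/dev/null
python3 st.py
```

```text
t 16.45 tcp [669.4 -88.9  40.8] lane 87.5 -127.8 tool -x yaw 11.1 tilt [ 0.  0. -1.] F [ 0.7 -0.4  0.9] w 0.2 q [-0.13  0.62  1.64  0.    0.89 -1.9 ]
```

```bash
python3 -m inch '[{"offset":[0.001,-0.002,0.004],"angular":[0,0,0]},{"offset":[0,0,0.004],"angular":[0,0,0]},{"offset":[0,0,0.004],"angular":[0,0,0]},{"offset":[0,0,0.002],"angular":[0,0,0]},{"offset":[0,0,0.002],"angular":[0,0,0]},{"offset":[0,0,0],"angular":[0,0,0]}]' >/dev/null; python3 st.py
python3 -m inch '[{"offset":[0,0,0.002],"angular":[0,0,0]},{"offset":[0,0,0],"angular":[0,0,0]}]' >/dev/null; python3 st.py
```

```text
t 16.95 tcp [669.5 -92.   24.7] lane 87.0 -130.9 tool -x yaw 11.05 tilt [-0.001 -0.    -1.   ] F [-0.7 -0.5  3.6] w 0.5 q [-0.14  0.64  1.64 -0.    0.86 -1.9 ]
t 17.12 tcp [669.5 -92.   22.7] lane 87.0 -130.9 tool -x yaw 11.06 tilt [-0.001 -0.    -1.   ] F [ 0.4 -1.5  4.7] w 0.5 q [-0.14  0.64  1.64 -0.    0.86 -1.9 ]
```

```bash
for i in 1 2; do python3 -m inch '[{"offset":[0,0,0.0015],"angular":[0,0,0]},{"offset":[0,0,0],"angular":[0,0,0]},{"offset":[0,0,0],"angular":[0,0,0]}]' >/dev/null; python3 st.py; done
```

```text
t 17.37 tcp [669.6 -92.   22.3] lane 87.1 -130.9 tool -x yaw 11.06 tilt [-0.001 -0.    -1.   ] F [-3.5  0.2 13.5] w 0.5 q [-0.14  0.64  1.64 -0.    0.86 -1.9 ]
t 17.62 tcp [669.6 -92.1  22.1] lane 87.1 -131.0 tool -x yaw 11.06 tilt [-0.001 -0.001 -1.   ] F [-6.7 -0.  25.1] w 0.5 q [-0.14  0.64  1.64 -0.    0.86 -1.9 ]
```

The button bottomed out at z 22, 6 mm down, with the force rising past 5 N to 25 N. I'll release and check.

```bash
python3 -m inch '[{"offset":[0,0,-0.01],"angular":[0,0,0]},{"offset":[0,0,-0.03],"angular":[0,0,0]},{"offset":[0,0,-0.035],"angular":[0,0,0]},{"offset":[0,0,-0.035],"angular":[0,0,0]},{"offset":[0.03,0,-0.01],"angular":[0,0,0]},{"offset":[0.035,0,0],"angular":[0,0,0]},{"offset":[0.035,0,0],"angular":[0,0,0]},{"offset":[0.035,0,0],"angular":[0,0,0]}]' >/dev/null
python3 -m inch '[{"offset":[0.035,0,0],"angular":[0,0,0]},{"offset":[0.035,0,0],"angular":[0,0,0]},{"offset":[0.02,0,0],"angular":[0,0,0]},{"offset":[0,0,0],"angular":[0,0,0]},{"offset":[0,0,0],"angular":[0,0,0]}]' >/dev/null
python3 st.py; python3 rx.py now
python3 - <<'E'
from m import *
measure(camera("top"))
E
```

```text
t 18.7 tcp [ 447.6 -135.1  139.6] lane -139.1 -130.1 tool -x yaw 11.0 tilt [-0.  0. -1.] F [0.3 0.  0.5] w 0.8 q [-0.3   0.2   2.03  0.    0.9  -2.06]
rx world [662.   41.4] size [102.  120.1] yaw 11.2 | lane x,y 105.6 1.4 rel yaw -0.0 npx 2017
L [617.1 110.1] [160.   10.1] 11.4 z 26 depth z [24.  27.2 29.8] [243 107  14  63 257]
R [647.5 -42.1] [159.9  11.3] 11.3 z 26 depth z [17.  26.5 29.5] [304  96  15  63 284]
green [668.9 -90.4] [33.5 33.6] 45.2 z 28.1 depth z [19.6 28.1 31.4] [324 112  15  14 155]
red [613.8 162.4] [32.9 32.3] 1.9 z 28.2 depth z [20.2 28.2 31.9] [222 132  14  14 155]
tray [ 548.5 -127.1] [  9.1 120. ] 71.5 z 6 depth z [494.  519.2 530. ] [337 146  16  46 117]
rx [604.2  72.6] [ 4.9 34. ] 1.1 [257 140  15   3  24] 49.62175439583258
```

```bash
python3 -c "
from cell import close_job;print(close_job())"
```

```text
the job is handed in; nothing more can be done
None
```

I handed the job in at about 19 s. By my last camera check the receiver is home against the stop (x within 1 mm, y +1.4 mm, 0° off square). The green button was pressed fully down (6 mm) and is up again, and red and the rails were not touched; I did not re-measure the bystanders, and `close_job()` returned no verdict.

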